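# Fit the flow-cell cartridge into the detector

## Task

Draw the flow-cell cartridge (the one with the narrow rounded metal nose) out of the storage stand, lay it flat on the open bench and let go, then take it up again by its wide body and slide it, right way up and nose first, into the detector's bay, pressing its tail until it is fully home. Leave the plain blank cartridge, the jar, the beaker and the bottle where they stand.

Things in the scene. Friction and masses are not known exactly. Their poses are not given: they have to be found in the camera images.
- cartridge: Flow-cell cartridge, loose, 0.17 to 0.32 kg, 150 mm long: grey plastic body 100 x 50 x 30 mm (length, width, height; x -75 to +25) and a narrower metal nose (x +25 to +75). Origin: underside, at mid-length; x points to the nose, z up. At the start it lies flat, its body in one of the stand's slots, only the nose and up to 15 mm of body sticking out.
- nose_tip (a point): End of the cartridge's aluminium nose, at (75, 0, 15) mm of the cartridge. The nose is 50 mm long, 34 mm wide and 24 mm high, its underside 3 mm above the body's; its end is rounded in plan, radius 17 mm.
- tail_face (a point): Centre of the cartridge's flat tail face (50 x 30 mm), at (-75, 0, 15) mm of the cartridge: the face to press.
- detector: Fixed compact detector, white and grey plastic. x: insertion direction, level; z up; origin at bench height under the middle of the bay's mouth. The open-ended bay lies at x 0 to 148 mm. A hood 84 mm wide covers x 60 to 165: underside 54, top 62 mm above the bench; before x 60 the bay is open above. The case behind: x 165 to 385, 240 mm wide, 140 mm high.
- bay_mouth (a point): Middle of the bay's mouth at floor height, (0, 0, 20) mm of the detector. The bay's floor is level, 20 mm above the bench. Guide walls 54 mm apart, 14 mm thick, top 52 mm above the bench, run from the mouth to x 94, flared to about 62 mm over the first 15 mm. They leave no room for fingers beside the cartridge's body.
- bay_stop (a point): Middle of the bay's floor at x 94 mm of the detector, where the bay narrows to a nose pocket 40 mm wide. Fully home, the body's shoulder stands against this step: the cartridge's origin is then at x 69 mm, and its tail stands 6 mm out of the mouth. Plain sliding friction, no catch or spring.
- stand: Fixed white storage stand, a low roofed box with two slots. x points level out of the slots, z up; origin at bench height, middle of the slot mouths. Spans x -112 to 0 mm, 168 mm wide, 48 mm high. Slots centred at y +47.5 and -47.5 mm, 54 mm wide, floor 8 and roof 42 mm above the bench; one holds the cartridge, the other the blank, either way round.
- blank: Plain blank cartridge, loose, a grey block 130 x 50 x 30 mm without nose, lying in the other slot and sticking 40 to 55 mm out. Origin under its middle, x along its length, outwards. To be left alone.
- jar: Small amber jar with lid, 64 mm diameter, 70 mm high, standing loose to one side of the bay's approach. Origin: centre of its underside. To be left alone.
- beaker: White open beaker, 64 mm rim diameter, 70 mm high, standing loose to the other side of the bay's approach. Origin: centre of its underside. To be left alone.
- bottle: Tall amber solvent bottle, 84 mm diameter, 190 mm high, standing loose on the far side of the open bench. Origin: centre of its underside. To be left alone.
Things that resemble listed ones, but are neither listed nor needed, are in the scene too. What is shaped like the cartridge but green is not meant.

How it is judged:
On the way, in this order (a step that is already met when the one before it is completed fails the run):
1. the cartridge lies flat on the bench, out of the stand, and the robot has let go of it (height (world z) of cartridge below 0.005 m and angle between cartridge's own z axis and vertical below 0.05 rad and contact force between cartridge and the fingers below 0.2 N and linear speed of cartridge below 0.02 m/s), for 0.2 s.
2. the cartridge is picked up again by its wide body (height (world z) of cartridge above 0.01 m and contact force between cartridge and the fingers above 1 N and x of the grasp point in the frame of cartridge below 0.025 m), for 0.1 s.
At the end, for the whole second after the job is handed in: The cartridge is fully home, nose in: origin 65 to 73 mm inside the mouth, within 3.5 mm of the bay's middle, on its floor, right way up, level and in line within 0.06 rad, at rest. Blank, jar, beaker and bottle upright (0.2 rad), within 20 mm of their starts (x of cartridge in the frame of detector between 0.065 and 0.073 m and y of cartridge in the frame of detector between -0.0035 and 0.0035 m and z of cartridge in the frame of detector between 0.016 and 0.025 m and x of nose_tip in the frame of detector above 0.138 m and angle between the x axis of cartridge and the x axis of detector, either way round below 0.06 rad and angle between cartridge's own z axis and vertical below 0.06 rad and linear speed of cartridge below 0.01 m/s and distance of each of blank, jar, beaker, bottle from where it was at the start of the episode below 0.02 m and angle between each of blank, jar, beaker, bottle's own z axis and vertical below 0.2 rad); the robot touches nothing.
It fails at once if the blank is pushed from its place or tipped (distance of blank from where it was at the start of the episode above 0.02 m or angle between blank's own z axis and vertical above 0.2 rad).
It fails at once if the jar is pushed from its place or tipped (distance of jar from where it was at the start of the episode above 0.02 m or angle between jar's own z axis and vertical above 0.2 rad).
It fails at once if the beaker is pushed from its place or tipped (distance of beaker from where it was at the start of the episode above 0.02 m or angle between beaker's own z axis and vertical above 0.2 rad).
It fails at once if the bottle is pushed from its place or tipped (distance of bottle from where it was at the start of the episode above 0.02 m or angle between bottle's own z axis and vertical above 0.2 rad).
It also fails if it takes over 72 s, if anything falls off the work surface, if the arm or the gripper's body presses on something with over 40 N, if the wrist force passes 120 N, or if a joint passes its speed limit or range.

## Robot

A 7-joint arm with a two-finger parallel gripper is mounted at the origin on the work surface. World frame = base frame: x ahead of the robot, y to its left, z up, the work surface at z = 0. Lengths are in m, angles in rad, forces in N, time in s.
With the tool pointing down it reaches from about 0.35 to 0.9 m from the base axis. Payload 7.2 kg.
Tool frame: the origin (TCP) lies midway between the tips of the shut fingers; the grasp point (between the pads) lies 19 mm behind it (env.pinch_z is the distance from the TCP to the grasp point, in m); z points along the fingers, y is the line along which they close (so a half turn about z gives the same grasp; the last joint's range is limited). The gripper opens to 85 mm and grips with 20 to 120 N. Pads are 22 mm wide; open, the fingers measure 114 mm over their backs; the gripper's body (76 mm by 85 mm) begins 54 mm behind the grasp point. The pads swing forward as they close: fully open they stand 13 mm farther back than shut.
Start: joints at [1.142, 0.411, -0.013, 1.596, 0.006, 1.134, -0.082], TCP at [0.221, -0.585, 0.231] pointing down, gripper open.
Joint ranges: [-2.95, 2.95], [-0.29, 1.99], [-1.47, 1.44], [0.14, 2.54], [-1.03, 4.17], [0.13, 1.85], [-2.86, 2.86]. Speed limits (rad/s): [2.39, 2.39, 3.01, 3.01, 3.14, 3.14, 3.14].

## Interface

Orientations are given as a 3x3 rotation matrix whose columns are the frame's x, y, z axes.
In Python, from rig import observe, cams, ticket, env gives the robot as it stands.
- The arm moves only by the shell command python3 -m jog 'ROWS' [FORCE]. ROWS is JSON, one flat list of numbers, 5 for each row, row after row: the shift along the tool's x, y, z in cm, then the turn about the tool's z in rad, then the closure, from 0 (fully open) to 1 (shut). A call has 1 to 10 rows; each row shifts and turns the commanded pose from where the row before left it, along the tool's axes as they then stand; what a row does not reach is not made up. A row lasts 1/10 s, in which the tool goes at most 50 mm and 8.59 degrees, less where a joint would pass 70% of its speed; a pose out of reach is approached as far as the arm can. A call with a gripper value outside its range is refused whole. The fingers move at their own pace and stop on an object; FORCE is the grip in N (left out, the last holds). Time passes only in rows, so rows that do not move let the fingers close. It gives the time, the measured TCP pose, the force, the opening and the grip force at its end, in the units of the state.
- observe(): the state, without advancing time (a new reading comes with each control period).
- cams.get_image(name): name is "scene" or "top"; returns the picture (420x560x3 uint8, red, green, blue); there is no depth.
- cams.get_calibration(name): a dict with "camera_matrix" (3x3 intrinsics, pixels), "k1" (the pictures are not rectified: a ray, as slopes to the right and down, at radius r is drawn at 1 + k1 r^2 times it, then the intrinsics apply), "pose" (4x4, takes a point from camera to world coordinates). Camera axes: x right, y down, z forward; pixel columns grow to the right and rows downward; lengths in m; the calibration is good to about 2 mm. A picture is of the moment at which its call begins. get_calibration takes no time and is no camera call.
- ticket.job_done(): hands the job in; it is judged then, once.
The state is a dict: "time": time; "qpos": joint angles; "qd": joint speeds; "joint_efforts": joint torques, N m; "position": TCP position; "tcp_rot": TCP orientation; "ft_force": force on the tool from outside, world axes, zero at the start; "ft_torque": the same for the moment, N m; "grip_width": finger opening in m; "gripper_force": force on a finger pad.
Only numpy, scipy, OpenCV 4.12 (cv2) and the standard library are available. Lean on these libraries where they do the work, as an engineer would, in place of code of your own. Each camera call takes 0.05 s, during which the arm holds its last target. There are 200 camera calls.

## Working session

There is one attempt and no reset: what is moved stays moved. The work goes in short steps, Python scripts to look and compute and a shell command to move; the robot and the scene stay as the last step left them, time stands still between calls to the robot, and variables do not carry over. Pictures are saved under pics/ and viewed, at most 10 in all, crops included, and the job is handed in when it is done.

```bash
mkdir -p pics; ls; cat > h.py <<'E'
import numpy as np, cv2
from rig import observe, cams, ticket, env
def ray(cal,u,v):
    K=np.array(cal["camera_matrix"]);T=np.array(cal["pose"]);k=cal["k1"]
    p=cv2.undistortPoints(np.array([[[u,v]]],float),K,np.array([k,0,0,0,0.]))[0,0]
    d=T[:3,:3]@np.array([p[0],p[1],1]);return T[:3,3],d
def onz(cam,u,v,z):
    o,d=ray(cams.get_calibration(cam),u,v);return o+d*(z-o[2])/d[2]
def proj(cam,P):
    c=cams.get_calibration(cam);T=np.linalg.inv(np.array(c["pose"]))
    return cv2.projectPoints(np.array([P],float),cv2.Rodrigues(T[:3,:3])[0],T[:3,3],np.array(c["camera_matrix"]),np.array([c["k1"],0,0,0,0.]))[0][0,0]
def snap(cam,name):
    im=cams.get_image(cam)[:,:,::-1].copy();cv2.imwrite(f"pics/{name}.png",im);return im
E
python3 - <<'E'
from h import *
a=snap("top","top0");b=snap("scene","scene0")
for c in("top","scene"):
    k=cams.get_calibration(c);print(np.round(k["camera_matrix"],1),k["k1"],np.round(k["pose"],3))
s=observe();print(s["time"],s["position"],np.round(s["tcp_rot"],3),s["grip_width"],env.pinch_z)
E
```

```text
pics
[[463.    0.  281.3]
 [  0.  463.  204.8]
 [  0.    0.    1. ]] 0.05550363197943752 [[-0.02  -0.998  0.064  0.501]
 [-1.     0.019 -0.013  0.109]
 [ 0.011 -0.064 -0.998  1.303]
 [ 0.     0.     0.     1.   ]]
[[479.2   0.  272.4]
 [  0.  479.2 213.2]
 [  0.    0.    1. ]] -0.1428539663050193 [[ 0.806  0.43  -0.407  0.992]
 [ 0.592 -0.603  0.534 -0.412]
 [-0.015 -0.671 -0.741  0.79 ]
 [ 0.     0.     0.     1.   ]]
0.1 [ 0.22044167 -0.58435828  0.23052307] [[ 0.936  0.353 -0.001]
 [ 0.353 -0.936  0.001]
 [-0.    -0.001 -1.   ]] 0.08561695990606845 0.0187
```

View pics/top0.png

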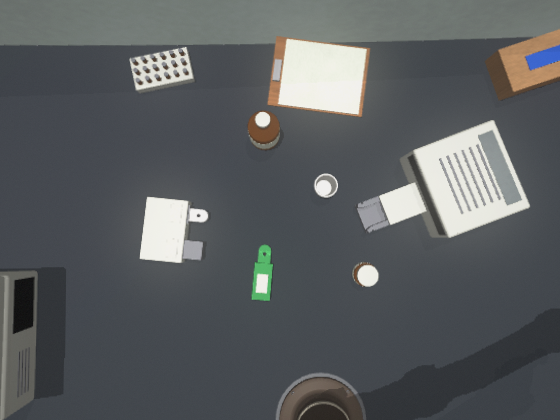

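View pics/scene0.png

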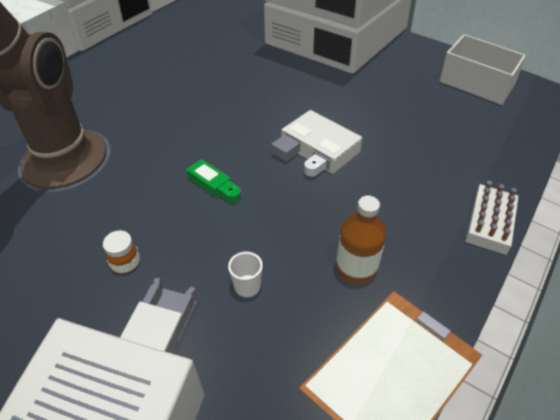

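The top view shows three candidates. At (199,215) is a light metal rounded nose coming out of the white stand. At (193,250) is a square grey block, the blank. At (263,272) is a green look-alike, which is not meant. The nose at (199,215) fits the description, and I'll confirm it in an enlarged crop. The detector's bay is at (372,214), with the jar at (367,275), the beaker at (326,186) and the bottle at (264,128).

```bash
python3 - <<'E'
from h import *
a=cv2.imread("pics/top0.png");b=cv2.imread("pics/scene0.png")
f=lambda im,x,y,w,h,s:cv2.resize(im[y:y+h,x:x+w],None,fx=s,fy=s,interpolation=cv2.INTER_CUBIC)
c1=f(a,135,190,80,80,5);c2=f(a,350,165,80,80,5)
cv2.imwrite("pics/crop1.png",np.hstack([c1,c2]))
# bench-level things
for n,u,v,z in[("bottlecap",262,120,.19),("beaker",326,185,.07),("jar",367,275,.07),("green",263,272,.02)]:print(n,np.round(onz("top",u,v,z),3))
E
```

```text
bottlecap [0.78  0.138 0.19 ]
beaker [ 0.631 -0.027  0.07 ]
jar [ 0.39  -0.129  0.07 ]
green [0.399 0.147 0.02 ]
```

View pics/crop1.png

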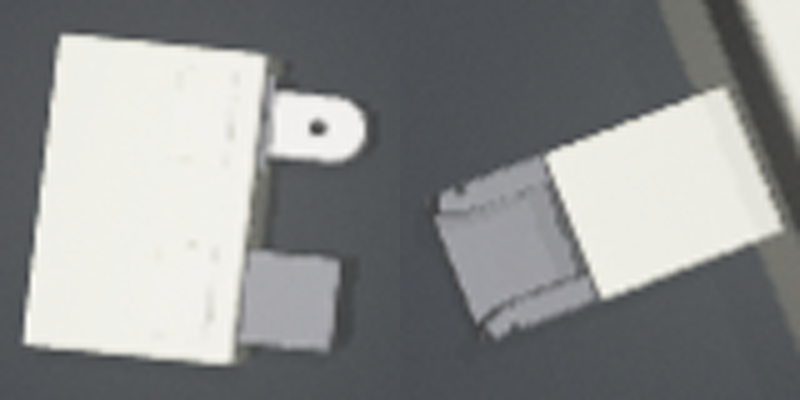

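Confirmed: the rounded metal nose with a hole, at crop (318,128), is in the slot on the +x side. The blank is square and sits in the other slot. The right half shows the bay's mouth edge at (462,270), with the hood behind it.

```bash
python3 - <<'E'
from h import *
def P(x,y,z,ox=135,oy=190):return onz("top",(x+.5)/5-.5+ox,(y+.5)/5-.5+oy,z)[:2]
def fit(c,L,W):
    a,b,d,e=c # rear-left.. order: rear1, front1, front2, rear2
    m=np.mean(c,0);x=((b-a)+(d-e));x/=np.linalg.norm(x)
    print("len",np.linalg.norm(b-a),np.linalg.norm(d-e),"wid",np.linalg.norm(a-e),np.linalg.norm(b-d))
    w=((a-e)+(b-d));w/=np.linalg.norm(w);w=np.array([w[1],-w[0]]);w*=np.sign(w@x)
    print("ang long",np.arctan2(x[1],x[0]),"ang side",np.arctan2(w[1],w[0]));return m,x,w
S=[P(62,33,.048),P(272,55,.048),P(237,365,.048),P(22,345,.048)]
m,x,w=fit(S,.112,.168);o=m+.056*w;y=np.array([-w[1],w[0]]);print("stand o",o,m,"slots",o+.0475*y,o-.0475*y)
print("nose tip",P(368,128,.023),"hole",P(318,128,.035),"nose edges",P(320,92,.035),P(315,163,.035),"body edge",P(268,95,.038),P(265,165,.038))
print("blank end",P(340,260,.038),P(328,352,.038))
D=[P(145,153,.062,350,165),P(328,85,.062,350,165),P(385,230,.062,350,165),P(202,298,.062,350,165)]
m,x,w=fit(D,.105,.084);print("det hood m",m,"o by m",m-.1125*x,"by front",(D[0]+D[3])/2-.06*x)
# mouth
print("mouth walls outer/inner",P(38,212,.052,350,165),P(85,322,.052,350,165),P(98,340,.052,350,165))
for c in ("top","scene"):
  print(c,np.round(proj(c,[*S[1],.048]),1),np.round(proj(c,[*(m-.1125*x),.02]),1))
from scipy import ndimage
# beaker, jar circles
E
```

```text
len 0.11323404480853669 0.11462350908561098 wid 0.16822680990970823 0.1673875674809487
ang long -1.6915570244645626 ang side -1.6927740324079574
stand o [0.51455809 0.35349963] [0.52137192 0.40908354] slots [0.56170516 0.34772004] [0.46741102 0.35927921]
nose tip [0.55815813 0.29503364] hole [0.55817368 0.32045894] nose edges [0.57784139 0.31920399] [0.5391044  0.32224315] body edge [0.57657861 0.34688773] [0.53848803 0.34877256]
blank end [0.48611698 0.30864527] [0.43666868 0.31547901]
len 0.10525546680697428 0.1047924107069953 wid 0.08326478817134134 0.08330549559855198
ang long -1.2344827832575014 ang side -1.233141135024865
det hood m [ 0.57932776 -0.23228667] o by m [ 0.5422017  -0.12608918] by front [ 0.54219775 -0.12607789]
mouth walls outer/inner [ 0.57113729 -0.11214851] [ 0.51118737 -0.13562938] [ 0.50136346 -0.14230924]
top [189.  200.6] [360.5 218. ]
scene [332.4 158.9] [177.2 292.3]
```

```bash
python3 -m jog '[3.19,-3.66,0,0,0, 3.19,-3.66,0,0,0, 3.19,-3.66,0,0,0, 3.19,-3.66,0,0,0, 3.19,-3.66,0,0,0, 3.19,-3.66,0,0,0, 3.19,-3.66,0,0,0, 3.19,-3.66,0,0,0, 3.19,-3.66,0,0,0, 3.19,-3.66,0,0,0]' 100
python3 -m jog '[3.19,-3.66,0,0,0, 3.19,-3.66,0,0,0, 3.19,-3.66,0,0,0, 3.19,-3.66,0,0,0, 3.19,-3.66,0,0,0, 3.19,-3.66,0,0,0, 3.19,-3.66,0,0,0, 3.19,-3.66,0,0,0, 3.19,-3.66,0,0,0, 3.19,-3.66,0,0,0]'
python3 -m jog '[0,0,0,-0.136,0.3, 0,0,0,-0.136,0.3, 0,0,0,-0.136,0.3, 0,0,0,-0.136,0.3, 0,0,0,-0.136,0.3, 0,0,0,-0.136,0.3, 0,0,0,-0.136,0.3, 0,0,0,-0.136,0.3, 0,0,0,0,0.3]'
cat >> h.py <<'E'
def togo(x,y,z,ang):
    s=observe();R=np.array(s["tcp_rot"]);p=np.array(s["position"]);a=np.arctan2(R[1,0],R[0,0])
    print("t",s["time"],"pos",np.round(p,4),"ang",round(a,4),"w",round(s["grip_width"],4),"tilt",np.round(R[:2,2],4),"ft",np.round(s["ft_force"],1))
    print("cm in tool",np.round(100*R.T@(np.array([x,y,z])-p),2),"turn",round(a-ang,3))
E
python3 -c "
from h import *
togo(.559,.3259,.007,1.449)"
```

```text
time: 1.1
position: [0.39, -0.1278, 0.2314]
tcp_rot: [[0.936, 0.353, 0.0], [0.353, -0.936, -0.0], [0.0, 0.0, -1.0]]
ft_force: [0.5, -0.9, -0.0]
grip_width: 0.0851
gripper_force: 0.0
time: 2.1
position: [0.5596, 0.3268, 0.2306]
tcp_rot: [[0.936, 0.353, -0.001], [0.353, -0.936, -0.001], [-0.001, 0.001, -1.0]]
ft_force: [0.4, -0.3, 0.4]
grip_width: 0.0854
gripper_force: 0.0
time: 3.0
position: [0.559, 0.325, 0.2306]
tcp_rot: [[0.12, 0.993, -0.001], [0.993, -0.12, -0.0], [-0.0, -0.001, -1.0]]
ft_force: [0.2, -0.5, -0.1]
grip_width: 0.0596
gripper_force: 0.0
t 3.0 pos [0.559  0.325  0.2306] ang 1.4505 w 0.0596 tilt [-0.0012 -0.0003] ft [ 0.2 -0.5 -0.1]
cm in tool [1.000e-01 1.000e-02 2.236e+01] turn 0.002
```

```bash
python3 -m jog '[0,0,4.5,0,0.3, 0,0,4.5,0,0.3, 0,0,4.5,0,0.3, 0,0,4,0,0.3, 0,0,3,0,0.3, 0,0,2,0,0.3, 0,0,0,0,0.3, 0,0,0,0,0.3]'
python3 -m jog '[0,0,0,0,1, 0,0,0,0,1, 0,0,0,0,1, 0,0,0,0,1, 0,0,0,0,1, 0,0,0,0,1, 0,0,0,0,1, 0,0,0,0,1]' 100
python3 -c "
from h import *
togo(.559,.3259,.004,1.449)"
```

```text
time: 3.8
position: [0.5595, 0.3259, 0.0071]
tcp_rot: [[0.123, 0.992, 0.0], [0.992, -0.123, 0.001], [0.001, 0.0, -1.0]]
ft_force: [-0.3, 1.0, 0.5]
grip_width: 0.0598
gripper_force: 0.0
time: 4.6
position: [0.5601, 0.326, 0.0085]
tcp_rot: [[0.122, 0.993, 0.003], [0.993, -0.122, 0.001], [0.002, 0.003, -1.0]]
ft_force: [-1.9, -0.9, 6.2]
grip_width: 0.0324
gripper_force: 98.6
t 4.6 pos [0.5601 0.326  0.0085] ang 1.4483 w 0.0324 tilt [0.0028 0.0013] ft [-1.9 -0.9  6.2]
cm in tool [-0.03 -0.11  0.45] turn -0.001
```

```bash
python3 -m jog '[0,0,-0.1,0,1, -0.5,0,-0.05,0,1, -1,0,0,0,1, -1,0,0,0,1, -1,0,0,0,1, -1,0,0,0,1, -1,0,0,0,1, -1,0,0,0,1, -1,0,0,0,1, -1,0,0,0,1]'
python3 -m jog '[-1,0,0,0,1, -1,0,0,0,1, -1,0,0,0,1, -1,0,0,0,1, -1.5,0,0,0,1, -1.5,0,0,0,1, 0,0,0,0,1, 0,0,0,0,1]'
python3 - <<'E'
from h import *
a=snap("top","top1");b=snap("scene","scene1")
cv2.imwrite("pics/v1.png",np.hstack([cv2.resize(a[130:290,135:275],None,fx=2.8,fy=2.8),cv2.resize(b[80:240,220:360],None,fx=2.8,fy=2.8)]))
togo(.559,.3259,.004,1.449)
E
```

```text
time: 5.6
position: [0.5487, 0.2401, 0.0078]
tcp_rot: [[0.122, 0.993, 0.0], [0.993, -0.122, 0.0], [0.0, 0.0, -1.0]]
ft_force: [-0.0, 2.1, 2.6]
grip_width: 0.0322
gripper_force: 99.3
time: 6.4
position: [0.5404, 0.171, 0.0079]
tcp_rot: [[0.123, 0.992, 0.0], [0.992, -0.123, 0.0], [0.0, 0.0, -1.0]]
ft_force: [0.5, -0.2, -1.7]
grip_width: 0.0323
gripper_force: 99.2
t 6.5 pos [0.5404 0.1723 0.008 ] ang 1.4493 w 0.0323 tilt [0.0004 0.0009] ft [ 0.3  1.  -1.8]
cm in tool [15.47 -0.02  0.42] turn 0.0
```

View pics/v1.png

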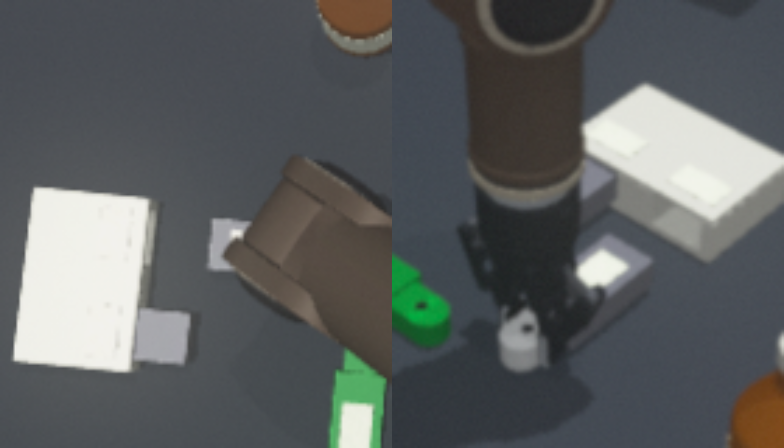

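The cartridge is out of the stand and held by its nose. The tail shows at crop (225,245), and the blank and stand are undisturbed. Next I lower it until it touches the bench.

```bash
python3 -m jog '[0,0,0.2,0,1, 0,0,0.2,0,1, 0,0,0.2,0,1, 0,0,0,0,1]'; python3 -m jog '[0,0,0.1,0,1, 0,0,0.1,0,1, 0,0,0,0,1]'
```

```text
time: 6.9
position: [0.54, 0.1717, 0.0013]
tcp_rot: [[0.121, 0.993, -0.001], [0.993, -0.121, -0.0], [-0.0, -0.001, -1.0]]
ft_force: [0.2, 0.4, -0.6]
grip_width: 0.0327
gripper_force: 99.2
time: 7.2
position: [0.5403, 0.1716, 0.0006]
tcp_rot: [[0.122, 0.993, 0.0], [0.993, -0.122, -0.0], [-0.0, 0.001, -1.0]]
ft_force: [-3.1, -1.3, 7.9]
grip_width: 0.0325
gripper_force: 100.6
```

```bash
python3 -m jog '[0,0,0,0,0.2, 0,0,0,0,0.2, 0,0,0,0,0.2, 0,0,0,0,0.2, 0,0,0,0,0.2, 0,0,0,0,0.2]'
python3 -m jog '[0,0,-3,0,0.2, 0,0,-5,0,0, 0,0,-5,0,0, -5,0,-5,0,0, -5,0,0,0,0, -5,0,0,0,0, -5,0,0,0,0, -5,0,0,0,0, -5,0,0,0,0]'
python3 - <<'E'
from h import *
a=snap("top","top2");b=snap("scene","scene2")
cv2.imwrite("pics/v2.png",np.hstack([cv2.resize(a[180:260,180:280],None,fx=4,fy=4),cv2.resize(b[120:200,250:350],None,fx=4,fy=4)]))
togo(.559,.3259,.004,1.449)
E
```

```text
time: 7.8
position: [0.5403, 0.1715, -0.0003]
tcp_rot: [[0.122, 0.993, -0.0], [0.993, -0.122, 0.0], [0.0, -0.0, -1.0]]
ft_force: [-0.6, -0.4, -0.8]
grip_width: 0.0682
gripper_force: 0.0
time: 8.7
position: [0.505, -0.1138, 0.1654]
tcp_rot: [[0.122, 0.993, 0.0], [0.993, -0.122, -0.0], [-0.0, 0.001, -1.0]]
ft_force: [1.2, -0.8, 0.1]
grip_width: 0.0855
gripper_force: 0.0
t 8.8 pos [ 0.5039 -0.1204  0.1644] ang 1.4376 w 0.0854 tilt [-0.0021 -0.0034] ft [-0.   1.   0.3]
cm in tool [45.02 -0.44 15.87] turn -0.011
```

View pics/v2.png

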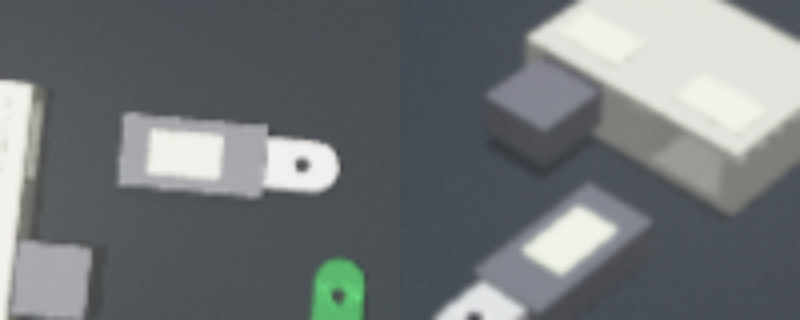

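The cartridge lies flat on the bench, label up. Its body corners in the crop's left half are (124,113), (268,125), (262,197) and (119,184), with the nose tip at (340,167).

```bash
python3 - <<'E'
from h import *
def P(x,y,z):return onz("top",(x+.5)/4-.5+180,(y+.5)/4-.5+180,z)[:2]
a,b,d,e=[P(*p,.03) for p in((124,113),(268,125),(262,197),(119,184))]
x=(b-a)+(d-e);x/=np.linalg.norm(x);m=(a+b+d+e)/4
print(np.linalg.norm(b-a),np.linalg.norm(a-e),"ang",np.arctan2(x[1],x[0]),"body mid",m,"origin",m+.025*x,"hole",P(302,165,.027),"tip",P(340,167,.024))
h=P(302,165,.027)-m;print("ang hole",np.arctan2(h[1],h[0]))
g=m-.037*x;print("grasp",g);togo(*g,.15,np.arctan2(-x[1],-x[0]))
E
```

```text
0.09906391782485414 0.04877976356815817 ang -1.6780566245151236 body mid [0.54824877 0.24010888] origin [0.5455724  0.21525255] hole [0.5397697  0.16589111] tip [0.53795447 0.1398498 ]
ang hole -1.6845489772869988
grasp [0.55220979 0.27689624]
t 8.8 pos [ 0.5039 -0.1204  0.1644] ang 1.4376 w 0.0854 tilt [-0.0021 -0.0034] ft [-0.   1.   0.3]
cm in tool [40.02 -0.49  1.29] turn -0.026
```

```bash
python3 -m jog '[4.5,0,0,0,0, 4.5,0,0,0,0, 4.5,0,0,0,0, 4.5,0,0,0,0, 4.5,0,0,0,0, 4.5,0,0,0,0, 4.5,0,0,0,0, 4.5,0,0,0,0, 4,0,0,0,0, 0,0,0,0,0]'
python3 -c "
from h import *
togo(.5522,.2769,.004,1.4493)"
```

```text
time: 9.8
position: [0.5521, 0.2929, 0.1655]
tcp_rot: [[0.114, 0.993, -0.001], [0.993, -0.114, 0.005], [0.005, -0.001, -1.0]]
ft_force: [0.4, 1.2, 1.0]
grip_width: 0.0856
gripper_force: 0.0
t 9.8 pos [0.5521 0.2929 0.1655] ang 1.4567 w 0.0856 tilt [-0.0006  0.0049] ft [0.4 1.2 1. ]
cm in tool [-1.67  0.21 16.14] turn 0.007
```

```bash
python3 -m jog '[-1.6,0,0,0,0, 0,0,4,0,0, 0,0,4,0,0, 0,0,4,0,0, 0,0,2.5,0,0, 0,0,1,0,0, 0,0,0,0,0, 0,0,0,0,0]'
python3 -c "
from h import *
togo(.5522,.2769,0,1.4493)"
```

```text
time: 10.6
position: [0.5529, 0.2699, 0.0114]
tcp_rot: [[0.122, 0.993, 0.001], [0.993, -0.122, 0.001], [0.001, 0.001, -1.0]]
ft_force: [-0.3, 0.0, 1.0]
grip_width: 0.0854
gripper_force: 0.0
t 10.6 pos [0.5529 0.2699 0.0114] ang 1.4487 w 0.0854 tilt [0.0013 0.0009] ft [-0.3  0.   1. ]
cm in tool [ 0.68 -0.16  1.14] turn -0.001
```

```bash
python3 -m jog '[0.7,-0.15,0.6,0,0, 0,0,0.5,0,0, 0,0,0,0,1, 0,0,0,0,1, 0,0,0,0,1, 0,0,0,0,1, 0,0,0,0,1, 0,0,0,0,1, 0,0,0,0,1]' 80
python3 -c "
from h import *
togo(.5522,.2769,0,1.4493)"
```

```text
time: 11.5
position: [0.5521, 0.2768, -0.0002]
tcp_rot: [[0.122, 0.993, 0.001], [0.993, -0.122, 0.001], [0.001, 0.001, -1.0]]
ft_force: [0.2, 0.4, 5.5]
grip_width: 0.049
gripper_force: 83.4
t 11.5 pos [ 5.521e-01  2.768e-01 -2.000e-04] ang 1.4487 w 0.049 tilt [0.001  0.0005] ft [0.2 0.4 5.5]
cm in tool [ 0.01  0.01 -0.02] turn -0.001
```

```bash
python3 -m jog '[0,0,-1,0,1, 0,0,-2,0,1, 0,0,-2,0,1, 0,0,-1.5,0,1, 0,0,0,-0.115,1, 0,0,0,-0.115,1, 0,0,0,-0.115,1, 0,0,0,-0.114,1, 0,0,0,0,1, 0,0,0,0,1]'
python3 -c "
from h import *
togo(.4886,.0269,.065,1.9078)"
```

```text
time: 12.5
position: [0.5515, 0.2762, 0.0641]
tcp_rot: [[-0.327, 0.945, -0.001], [0.945, 0.327, -0.0], [0.0, -0.001, -1.0]]
ft_force: [-0.6, -0.6, -2.8]
grip_width: 0.0487
gripper_force: 82.8
t 12.5 pos [0.5515 0.2762 0.0641] ang 1.9042 w 0.0487 tilt [-0.0006 -0.0001] ft [-0.6 -0.6 -2.8]
cm in tool [-21.5  -14.1   -0.09] turn -0.004
```

```bash
python3 -m jog '[-2.7,-1.76,0,0,1, -2.7,-1.76,0,0,1, -2.7,-1.76,0,0,1, -2.7,-1.76,0,0,1, -2.7,-1.76,0,0,1, -2.7,-1.76,0,0,1, -2.7,-1.76,0,0,1, -2.6,-1.76,0,0,1, 0,0,0,0,1, 0,0,0,0,1]'
python3 - <<'E'
from h import *
a=snap("top","top3");b=snap("scene","scene3")
cv2.imwrite("pics/v3.png",np.hstack([cv2.resize(a[150:290,290:430],None,fx=2.8,fy=2.8),cv2.resize(b[170:350,80:260],None,fx=2.18,fy=2.18)[:392]]))
togo(.4886,.0269,.065,1.9078)
E
```

```text
time: 13.5
position: [0.4899, 0.0262, 0.0644]
tcp_rot: [[-0.327, 0.945, 0.0], [0.945, 0.327, -0.0], [-0.0, 0.0, -1.0]]
ft_force: [-0.2, 1.3, -0.9]
grip_width: 0.049
gripper_force: 83.1
t 13.6 pos [0.4902 0.028  0.0645] ang 1.9073 w 0.0491 tilt [0.0009 0.0006] ft [ 0.3  0.1 -2.3]
cm in tool [-0.05 -0.19 -0.05] turn -0.001
```

View pics/v3.png

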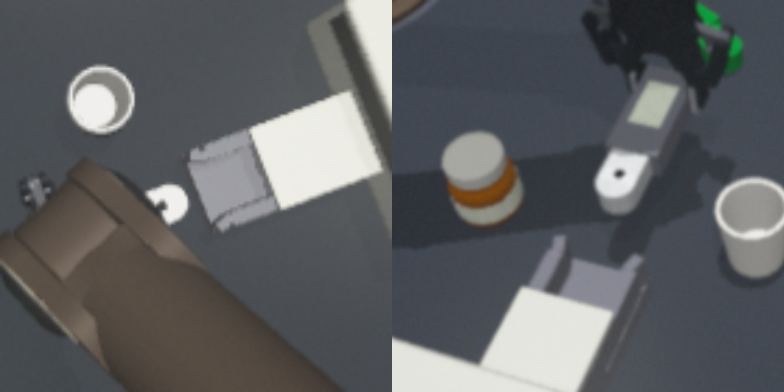

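In the top view the nose hole is at crop (162,203), about pixel (347,222), short of the mouth. In the scene view it is at crop (620,174). The jar and beaker are clear on either side. I'll triangulate the hole for droop and offset, and check the detector from the scene view.

```bash
python3 - <<'E'
from h import *
top=lambda x,y:((x+.5)/2.8-.5+290,(y+.5)/2.8-.5+150)
sc=lambda x,y:((x-392+.5)/2.18-.5+80,(y+.5)/2.18-.5+170)
O=np.array([.5422,-.1261]);h=-1.2338;X=np.array([np.cos(h),np.sin(h)]);Y=np.array([-X[1],X[0]])
det=lambda p:np.round(1000*np.array([(p[:2]-O)@X,(p[:2]-O)@Y,*p[2:]]),1)
def tri(a,b):
    o1,d1=ray(cams.get_calibration("top"),*a);o2,d2=ray(cams.get_calibration("scene"),*b)
    s=np.linalg.lstsq(np.c_[d1,-d2],o2-o1,rcond=None)[0];p,q=o1+s[0]*d1,o2+s[1]*d2
    return (p+q)/2,np.linalg.norm(p-q)
p,e=tri(top(162,203),sc(620,174));print("hole",det(p),e)
for n,t,s in(("hood L/R corner a",(249,129),(612,318)),("b",(282,209),(527,290)),):
    p,e=tri(top(*t),sc(*s));print(n,det(p),e,"scene on plane",det(onz("scene",*sc(*s),.062)))
print("walls scene",det(onz("scene",*sc(560,238),.052)),det(onz("scene",*sc(638,258),.052)))
print("tcp",det(np.array(observe()["position"])))
togo(*(O-.162*X),.0645,1.9078)
E
```

```text
hole [-49.6   4.6  93.3] 0.001654766841366149
hood L/R corner a [61.3 40.3 53.6] 0.00020404190502088678 scene on plane [65.3 43.7 62. ]
b [ 60.7 -40.2  56.2] 0.005994256887259912 scene on plane [ 62.3 -34.4  62. ]
walls scene [  1.6 -35.7  52. ] [ 0.6 37.3 52. ]
tcp [-162.6    1.9   64.5]
t 13.6 pos [0.4902 0.028  0.0645] ang 1.9073 w 0.0491 tilt [0.0009 0.0006] ft [ 0.3  0.1 -2.3]
cm in tool [-0.06 -0.19  0.  ] turn -0.001
```

```bash
python3 -m jog '[0,-0.25,1.5,0,1, 0,0,1.5,0,1, 0,0,1.3,0,1, 0,0,0,0,1, -1,0,0,0,1, -1.5,0,0,0,1, -1.5,0,0,0,1, -1,0,0,0,1, -1,0,0,0,1, 0,0,0,0,1]'
python3 -c "
from h import *
togo(.5369,-.1110,.0215,1.9078)"
```

```text
time: 14.6
position: [0.5079, -0.0321, 0.0212]
tcp_rot: [[-0.328, 0.945, 0.0], [0.945, 0.328, -0.001], [-0.001, 0.0, -1.0]]
ft_force: [-0.4, -0.2, -1.9]
grip_width: 0.0484
gripper_force: 83.1
t 14.6 pos [ 0.5079 -0.0321  0.0212] ang 1.9054 w 0.0484 tilt [ 0.0003 -0.0006] ft [-0.4 -0.2 -1.9]
cm in tool [-8.4   0.15 -0.03] turn -0.002
```

```bash
python3 -m jog '[-0.7,0,0,0,1, -0.7,0,0,0,1, -0.7,0,0,0,1, -0.7,0,0,0,1, -0.7,0,0,0,1, 0,0,0,0,1]'
python3 -m jog '[-0.7,0,0,0,1, -0.7,0,0,0,1, -0.7,0,0,0,1, -0.7,0,0,0,1, -0.7,0,0,0,1, 0,0,0,0,1]'
python3 -c "
from h import *
togo(.5369,-.1110,.0215,1.9078)"
```

```text
time: 15.2
position: [0.5192, -0.0647, 0.021]
tcp_rot: [[-0.329, 0.944, 0.0], [0.944, 0.329, -0.0], [-0.0, -0.0, -1.0]]
ft_force: [-0.6, -0.8, -2.0]
grip_width: 0.0488
gripper_force: 83.1
time: 15.8
position: [0.5307, -0.0979, 0.021]
tcp_rot: [[-0.329, 0.944, 0.0], [0.944, 0.329, -0.0], [-0.0, -0.0, -1.0]]
ft_force: [-0.3, 0.3, -1.7]
grip_width: 0.0489
gripper_force: 83.1
t 15.8 pos [ 0.5307 -0.0979  0.021 ] ang 1.906 w 0.0489 tilt [ 0.     -0.0005] ft [-0.3  0.3 -1.7]
cm in tool [-1.44  0.15 -0.05] turn -0.002
```

```bash
python3 -m jog '[-0.5,0,0,0,1, -0.5,0,0,0,1, -0.3,0,0,0,1, 0,0,0.1,0,1, 0,0,0,0,1]'
python3 -m jog '[0,0,0,0,0, 0,0,0,0,0, 0,0,0,0,0, 0,0,0,0,0, 0,0,0,0,0, 0,0,-4,0,0, 0,0,-4,0,0, 5,0,0,0,0.5, 4,0,0,0,1, 0,0,0,0,1]'
python3 - <<'E'
from h import *
a=snap("top","top4");b=snap("scene","scene4")
cv2.imwrite("pics/v4.png",np.hstack([cv2.resize(a[160:260,320:420],None,fx=4,fy=4),cv2.resize(b[240:340,120:220],None,fx=4,fy=4)]))
togo(.5369,-.1110,.0215,1.9078)
E
```

```text
time: 16.3
position: [0.5347, -0.1086, 0.02]
tcp_rot: [[-0.331, 0.944, -0.0], [0.944, 0.331, 0.0], [0.0, -0.0, -1.0]]
ft_force: [-0.7, -0.1, -1.0]
grip_width: 0.0492
gripper_force: 83.1
time: 17.3
position: [0.5035, -0.0184, 0.1012]
tcp_rot: [[-0.338, 0.941, 0.001], [0.941, 0.338, 0.001], [0.001, 0.001, -1.0]]
ft_force: [0.2, -0.2, 1.4]
grip_width: 0.0438
gripper_force: 0.0
t 17.4 pos [ 0.5049 -0.0232  0.1004] ang 1.9102 w 0.0282 tilt [ 0.0004 -0.0008] ft [-0.5 -0.7 -1.4]
cm in tool [-9.34  0.09  7.9 ] turn 0.002
```

View pics/v4.png

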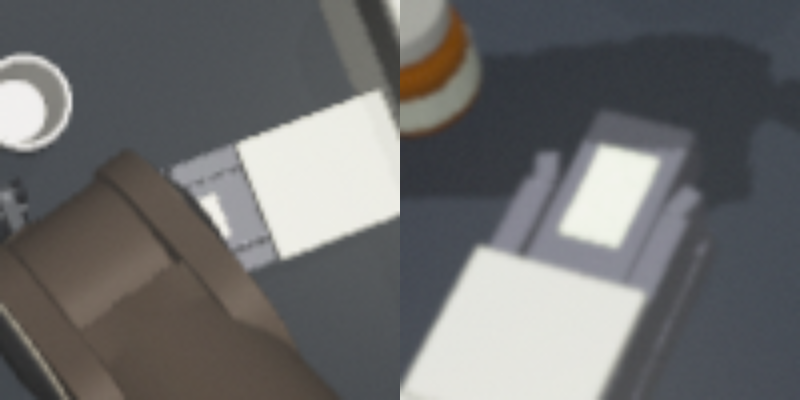

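The cartridge sits between the guide walls, right way up, with its tail about 25 mm out of the mouth. Now I push it with shut fingers.

```bash
python3 -m jog '[0,0.1,2.5,0,1, 0,0,2.5,0,1, 0,0,2.4,0,1, 0,0,0,0,1, -2,0,0,0,1, -2,0,0,0,1, -1.5,0,0,0,1, -1,0,0,0,1, 0,0,0,0,1]'
python3 -c "
from h import *
togo(.5366,-.1101,.026,1.9078)"
```

```text
time: 18.3
position: [0.5281, -0.0867, 0.0267]
tcp_rot: [[-0.328, 0.945, 0.001], [0.945, 0.328, -0.001], [-0.001, 0.001, -1.0]]
ft_force: [-0.0, 0.5, 0.3]
grip_width: -0.0001
gripper_force: 0.0
t 18.3 pos [ 0.5281 -0.0867  0.0267] ang 1.9048 w -0.0001 tilt [ 0.0007 -0.0005] ft [-0.   0.5  0.3]
cm in tool [-2.49  0.03  0.07] turn -0.003
```

```bash
python3 -m jog '[-0.5,0,0,0,1, -0.5,0,0,0,1, -0.4,0,0,0,1, -0.3,0,0,0,1, -0.3,0,0,0,1, 0,0,0,0,1]'
python3 -m jog '[-0.2,0,0,0,1, -0.1,0,0,0,1, 0,0,0,0,1]'
python3 -m jog '[-0.2,0,0,0,1, 0,0,0,0,1]'
python3 -c "
from h import *
togo(.5366,-.1101,.026,1.9078)"
```

```text
time: 18.9
position: [0.5342, -0.1042, 0.0261]
tcp_rot: [[-0.33, 0.944, 0.0], [0.944, 0.33, -0.0], [-0.0, -0.0, -1.0]]
ft_force: [-0.7, 0.1, 0.1]
grip_width: 0.0
gripper_force: 0.0
time: 19.2
position: [0.535, -0.1067, 0.0261]
tcp_rot: [[-0.331, 0.944, -0.0], [0.944, 0.331, -0.0], [-0.0, -0.0, -1.0]]
ft_force: [0.0, 0.2, -0.1]
grip_width: 0.0001
gripper_force: 0.3
time: 19.4
position: [0.5355, -0.1084, 0.0261]
tcp_rot: [[-0.331, 0.944, -0.0], [0.944, 0.331, 0.0], [0.0, -0.0, -1.0]]
ft_force: [-1.8, 0.7, 0.2]
grip_width: -0.0001
gripper_force: 0.8
t 19.4 pos [ 0.5355 -0.1084  0.0261] ang 1.9077 w -0.0001 tilt [-0.0004  0.0002] ft [-1.8  0.7  0.2]
cm in tool [-0.2   0.04  0.  ] turn -0.0
```

```bash
for i in 1 2 3; do python3 -m jog '[-0.15,0,0,0,1, 0,0,0,0,1]' | grep -E 'pos|ft_f'; done
```

```text
position: [0.5356, -0.1084, 0.0261]
ft_force: [-3.1, 4.8, 2.1]
position: [0.5355, -0.1084, 0.026]
ft_force: [-5.0, 9.3, 4.7]
position: [0.5355, -0.1085, 0.0261]
ft_force: [-8.0, 12.5, 4.5]
```

```bash
python3 -m jog '[-0.2,0,0,0,1, -0.2,0,0,0,1, 0,0,0,0,1]' | grep -E 'pos|ft_f'
python3 -m jog '[1,0,0,0,1, 2,0,0,0,1, 3,0,0,0,1, 0,0,-5,0,1, 0,0,-5,0,1, 0,0,-5,0,1, 3,-4,0,0,1, 3,-4,0,0,1, 3,-4,0,0,1, 3,-4,0,0,1]' | grep -E 'pos|ft_f'
python3 -m jog '[3,-4,0,0,1, 3,-4,0,0,1, 0,0,0,0,1, 0,0,0,0,1]' | grep -E 'pos|ft_f'
python3 - <<'E'
from h import *
a=snap("top","top5");b=snap("scene","scene5")
cv2.imwrite("pics/v5.png",np.hstack([cv2.resize(a[180:240,345:405],None,fx=6.67,fy=6.67,interpolation=2),cv2.resize(b[260:340,130:210],None,fx=5,fy=5,interpolation=2)]))
E
```

```text
position: [0.5356, -0.1086, 0.0261]
ft_force: [-12.1, 21.8, 9.6]
position: [0.3295, -0.0001, 0.176]
ft_force: [-0.8, 0.4, 3.8]
position: [0.2569, 0.0179, 0.1778]
ft_force: [-0.3, 0.7, 0.3]
```

View pics/v5.png

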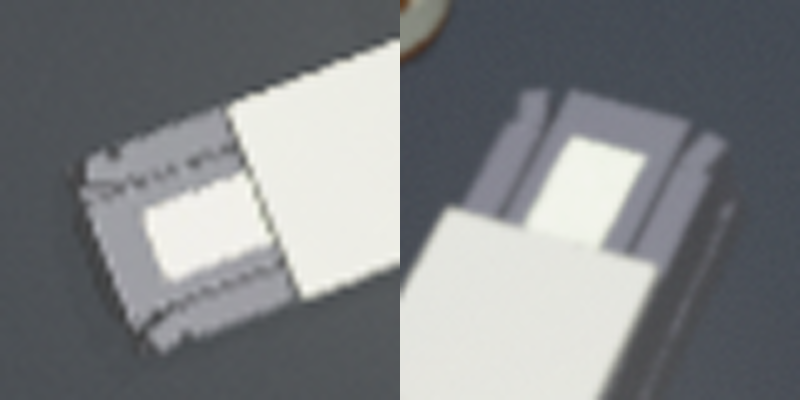

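The tail edge runs from crop (85,195) to (135,330), a little outside the mouth. The cartridge is in line with the bay. I'll measure how far it sticks out.

```bash
python3 - <<'E'
from h import *
O=np.array([.5422,-.1261]);h=-1.2338;X=np.array([np.cos(h),np.sin(h)]);Y=np.array([-X[1],X[0]])
P=lambda x,y,z:onz("top",(x+.5)/6.67-.5+345,(y+.5)/6.67-.5+180,z)[:2]
Q=lambda x,y,z:onz("scene",(x-400+.5)/5-.5+130,(y+.5)/5-.5+260,z)[:2]
det=lambda p:np.round(1000*np.array([(p-O)@X,(p-O)@Y]),1)
print("tail",det(P(86,197,.05)),det(P(134,330,.05)),"hood",det(P(228,108,.062)),det(P(302,298,.062)),"walls",det(P(92,158,.052)),det(P(160,352,.052)))
print("scene tail",det(Q(570,90,.05)),det(Q(692,122,.05)),"walls",det(Q(530,92,.052)),det(Q(710,133,.052)),"hood",det(Q(446,207,.062)),det(Q(658,265,.062)))
a,b=cv2.imread("pics/top0.png"),cv2.imread("pics/top5.png")
for n,(x,y,w,hh) in dict(blank=(184,238,24,26),beaker=(310,170,32,34),jar=(350,258,34,34),bottle=(244,106,40,48)).items():
    f=lambda i:np.float32(cv2.cvtColor(i[y:y+hh,x:x+w],cv2.COLOR_BGR2GRAY));print(n,np.round(cv2.phaseCorrelate(f(a),f(b))[0],2))
E
```

```text
tail [-4.6 26.3] [ -5.8 -30.8] hood [59.7 40. ] [ 59.7 -41.7] walls [ 3.  40.3] [  0.4 -42.7]
scene tail [ -6.1 -25.5] [-6.4 24.8] walls [  0.4 -38.8] [-2.7 34. ] hood [ 60.6 -41.1] [59.5 42.2]
blank [0.05 0.41]
beaker [-0.01 -0.05]
jar [-0.02 -0.03]
bottle [ 0.03 -0.04]
```

The tail stands about 6 mm out of the mouth in both views, so the cartridge is fully home and centred. The blank, jar, beaker and bottle haven't moved, and the robot is clear.

```bash
python3 -c "
from h import *
print(ticket.job_done())"
```

```text
the job is handed in; nothing more can be done
None
```

The job is handed in: the flow-cell cartridge was laid on the bench, re-gripped by its body and pressed home in the detector's bay (tail about 6 mm out of the mouth), with the blank, jar, beaker and bottle undisturbed; the result of the judging was not shown.

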